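Refit the knob of a portable hotplate and switch it on

TASK

The knob of the portable hotplate came off for cleaning and is parked upright on the egg cup. Put it back: feel about through the round opening in the hotplate's top with the knob's stem, its grip bar pointing front to back (off), until it drops into the switch hidden underneath, so that the knob sits fully home on the top, then turn it clockwise as far as it goes to switch the plate on, and let go of it. Do not force anything, and leave the egg cup and the other things as they stand.

Things in the scene. Friction and masses are not known exactly. Their poses are not given: they have to be found in the camera images.
- knob: the loose black knob, upright on the egg cup at the start. Origin: middle of the underside of its round skirt. Skirt 52 mm across, 6 mm thick (z 0 to 6 mm); on it a bar grip 46 mm long along the knob's x, 14 mm wide along its y, up to z = 30 mm. The same after a half turn. 35 to 70 g.
- knob_stem (a point): middle of the lower end of the knob's flat grey stem, 19 mm under the skirt's underside. The stem points straight down from the skirt's middle, 12 mm along the knob's x by 7 mm along its y, the last 2 mm stepped in by 1 mm all round. At the start it hangs inside the egg cup.
- egg_cup: white ceramic egg cup, loose, 64 mm high, rim 49 mm across, foot 43 mm across; origin in the middle of its underside. It only carries the knob at the start.
- hotplate: white portable hotplate, fixed, 260 mm deep (x, towards its back) by 190 mm wide (y); flat top 60 mm above the worktop. Origin: on the worktop, straight under the middle of the knob opening, 60 mm behind the front edge. Behind the opening a cast-iron plate, 145 mm across, 5 mm above the top, its middle at x = 117 mm.
- opening (a point): middle of the round opening, 34 mm across, at the upper face of the hotplate's 3 mm thick top; axes as the hotplate's. 6 mm below this point lies the flat black face of the switch. The switch hangs crookedly: its axis, with the slot for the stem, is up to 6 mm in x and up to 6 mm in y from this point, elsewhere each time, and stays there during the work.
- switch (a joint): angle (rad) of the rotary switch under the opening: 0 off, as at the start, 1.35 fully on (fixed stop), growing clockwise from above; takes about 0.06 N m, stays where left. Blind slot on its axis: 14 by 9 mm, 16 mm deep, 1 mm bevel, long side along the hotplate's x at 0. With the stem on the face the skirt is 13 mm above the top, in the slot 0. In it the stem has some 0.2 rad of play either way.
- side_plate: bystander: side plate 200 mm across, in front on the left; origin in the middle of its underside
- honey_jar: bystander: honey jar with a black lid, 63 mm across, 94 mm high, left of the hotplate towards the back; origin in the middle of its underside
- pepper_shaker: bystander: glass shaker with a grey cap, 44 mm across, 90 mm high, left of the hotplate towards the back; origin in the middle of its underside
- oil_jar: bystander: glass oil jar with an olive lid, 69 mm square, 159 mm high, at the back behind the hotplate on the right; origin in the middle of its underside
- spice_jar_1: bystander: small spice jar with a black lid, 41 mm across, 105 mm high, right of the oil jar; origin in the middle of its underside

How it is judged:
On the way, in this order (a step that is already met when the one before it is completed fails the run):
1. the knob is lifted off the egg cup (z of knob in the frame of egg_cup above 0.09 m and angle between knob's own z axis and vertical below 0.35 rad), for 0.1 s.
2. the knob is home in the switch, still off: skirt within 3 mm of the top (z of knob in the frame of hotplate below 0.063 m and horizontal distance between knob and hotplate below 0.012 m and angle between knob's own z axis and vertical below 0.15 rad and value of joint switch below 0.6 rad), for 0.1 s.
3. the switch is turned on to its stop (value of joint switch above 1.2 rad), for 0.1 s.
At the end, for the whole second after the job is handed in: The knob is seated in the switch (its skirt within 3 mm of the hotplate's top, tilted less than 0.15 rad, within 12 mm of the opening's middle), the switch is turned on (joint above 1.2 rad of 1.35), the knob is released and at rest, and the egg cup still stands (z of knob in the frame of hotplate below 0.063 m and horizontal distance between knob and hotplate below 0.012 m and angle between knob's own z axis and vertical below 0.15 rad and value of joint switch above 1.2 rad and linear speed of knob below 0.02 m/s and angle between egg_cup's own z axis and vertical below 0.2 rad); the robot touches nothing.
It fails at once if the knob is pressed or turned against the switch with more than 45 N (contact force between knob and switch above 45 N).
It fails at once if the knob is pressed on the hotplate's top with more than 45 N (contact force between knob and hotplate above 45 N).
It fails at once if the egg cup is knocked over or pushed more than 50 mm (angle between egg_cup's own z axis and vertical above 0.6 rad or distance of egg_cup from where it was at the start of the episode above 0.05 m).
It fails at once if a bystander is moved more than 30 mm (distance of any of side_plate, honey_jar, pepper_shaker, oil_jar, spice_jar_1 from where it was at the start of the episode above 0.03 m).
It also fails if it takes over 72 s, if anything falls off the work surface, if the arm or the gripper's body presses on something with over 40 N, if the wrist force passes 120 N, or if a joint passes its speed limit or range.

ROBOT

A 6-joint arm with a two-finger parallel gripper is mounted at the origin on a cart in front of the work surface, level with it; the furniture and walls round the work are solid. World frame = base frame: x ahead of the robot, y to its left, z up, the work surface at z = 0. Lengths are in m, angles in rad, forces in N, time in s.
With the tool pointing down it reaches from about 0.425 to 0.95 m from the base axis. Payload 3.5 kg.
Tool frame: the origin (TCP) lies on the centre line of the jaws, within the pads' length; the fingertips stand bot.tips_ahead ahead of it and the grasp point (between the pads) lies 11 mm behind it (bot.tips_ahead is the distance from the TCP to the fingertips, in m); z points along the fingers, y is the line along which they close (so a half turn about z gives the same grasp; the last joint's range is limited). The gripper opens to 85 mm and grips with 20 to 120 N. Pads are 22 mm wide; open, the fingers measure 114 mm over their backs; the gripper's body (76 mm by 85 mm) begins 54 mm behind the grasp point. The pads swing forward as they close: fully open they stand 13 mm farther back than shut.
Start: joints at [-1.459, 0.286, 1.577, -0, 1.279, -0.15], TCP at [0.175, -0.652, 0.239] pointing down, gripper open.
Joint ranges: [-2.77, 2.77], [-0.9, 2.22], [0.21, 2.48], [-1.53, 4.67], [0.24, 2.81], [-2.84, 2.84]. Speed limits (rad/s): [2.79, 2.79, 3.14, 3.14, 3.14, 3.14].

INTERFACE

Orientations are given as a rotation vector (axis times angle).
In Python, from rig import bot gives the robot as it stands. The module is installed in compiled form; this text tells all that it offers.
- The arm moves only by the tool servo_tool, never from a script. Its argument "rows" is text: rows parted by semicolons, each of 7 numbers parted by spaces: the shift along the tool's x, y, z in m, then the turn, a rotation vector about the tool's x, y, z in degrees, then the closure, from -1 (fully open) to 1 (shut). In form: tx ty tz rx ry rz claw; .... A call has 1 to 10 rows; each row is the pose to reach, as a shift and turn from the pose commanded when the call began, along the tool's axes at that moment; what a row does not reach only later rows make up. A row lasts 1/12 s, in which the tool goes at most 41.7 mm and 7.16 degrees, less where a joint would pass 70% of its speed; a pose out of reach is approached as far as the arm can. A call with a gripper value outside its range is refused whole. The fingers move at their own pace and stop on an object; "force" is the grip in N (left out, the last holds). Time passes only in rows, so rows that repeat a pose let the fingers close. It gives the time, the measured TCP pose, the force, the opening and the grip force at its end, in the units of the state.
- bot.read_state(): the state, without advancing time (a new reading comes with each control period).
- bot.read_camera(name): name is "scene" or "top" or "wrist"; returns (picture, depth): 480x640x3 uint8, red, green, blue; 480x640 float32, m along the optical axis (not along the pixel's ray), 0 where there is no reading.
- bot.calibration(name): a dict with "fx", "fy", "cx", "cy" (pixels), "k1" (the pictures are not rectified: a ray, as slopes to the right and down, at radius r is drawn at 1 + k1 r^2 times it, then the intrinsics apply), "position" and "rotation" of the camera in the world. Camera axes: x right, y down, z forward; pixel columns grow to the right and rows downward; lengths in m; the calibration is good to about 2 mm. A picture is of the moment at which its call begins: read the wrist's pose just before it. calibration takes no time and is no camera call; for the wrist camera it gives the pose at the moment of the call.
- bot.finish_job(): hands the job in; it is judged then, once.
The state is a dict: "clock": time; "joints": joint angles; "qvel": joint speeds; "tau": joint torques, N m; "eef_pos": TCP position; "tool_rot": TCP orientation; "force": force on the tool from outside, world axes, zero at the start; "wrist_torque": the same for the moment, N m; "finger_gap": opening from 0.0 (shut) to 1.0 (fully open); "gripper_force": force on a finger pad.
Only numpy, scipy, OpenCV 4.12 (cv2) and the standard library are available. Lean on these libraries where they do the work, as an engineer would, in place of code of your own. Each camera call takes 0.05 s, during which the arm holds its last target. There are 200 camera calls.

## Working session

There is one attempt and no reset: what is moved stays moved. The work goes in short steps, Python scripts to look and compute and a tool call to move; the robot and the scene stay as the last step left them, time stands still between calls to the robot, and variables do not carry over. Pictures are saved under pics/ and viewed, at most 10 in all, crops included, and the job is handed in when it is done.

Besides the shell and the picture viewer there is one more tool, called after ">>>" as name(argument=value, ...) on one line, values as JSON. servo_tool: Moves the arm, as the interface text tells. Its arguments: {"type":"object","properties":{"rows":{"type":"string"},"force":{"type":"number"}},"required":["rows"]}

```bash
mkdir -p pics; cat > h.py <<'E'
import numpy as np, cv2
from rig import bot
from scipy.spatial.transform import Rotation as R
def rot(c):
    r=np.array(c["rotation"],float)
    return r if r.shape==(3,3) else R.from_rotvec(r).as_matrix() if r.size==3 else R.from_quat(r).as_matrix()
def cloud(name):
    c=bot.calibration(name); p,d=bot.read_camera(name)
    K=np.array([[c["fx"],0,c["cx"]],[0,c["fy"],c["cy"]],[0,0,1]])
    v,u=np.mgrid[:480,:640]
    n=cv2.undistortPoints(np.stack([u,v],-1).reshape(-1,1,2).astype(np.float64),K,np.array([c["k1"],0,0,0,0.])).reshape(480,640,2)
    P=np.dstack([n*d[...,None],d])@rot(c).T+np.array(c["position"])
    P[d==0]=np.nan
    return p,P
def save(n,p): cv2.imwrite(f"pics/{n}.png",p[...,::-1])
E
python3 - <<'E'
from h import *
s=bot.read_state(); print(s, bot.tips_ahead)
for n in("scene","top"):
    p,P=cloud(n); np.save(n+".npy",P); save(n+"0",p)
    print(n,bot.calibration(n))
E
```

```text
{'clock': 0.0, 'joints': array([-1.45897876e+00,  2.87167214e-01,  1.57815755e+00,  2.82316763e-06,
        1.27860021e+00, -1.50013006e-01]), 'qvel': array([-0.00091406,  0.00180076,  0.00152309, -0.00056416,  0.00082956,
        0.00144553]), 'tau': array([ 3.39885655e-04, -4.05980408e+01, -2.92630255e+01, -8.21327603e-05,
        5.84207344e-03,  1.21864652e-06]), 'eef_pos': array([ 0.17467282, -0.65135568,  0.23795666]), 'tool_rot': array([-3.11239778e+00, -4.09803014e-01, -7.41514118e-05]), 'force': array([ 0.12713627,  0.27526412, -0.32799209]), 'wrist_torque': array([-0.01786898,  0.04479594, -0.07729964]), 'gripper_force': 0.0, 'finger_gap': 1.0013470874219392} 0.008
scene {'fx': 593.1864341329061, 'fy': 593.1864341329061, 'cx': 315.26381985797326, 'cy': 235.40402447644243, 'k1': 0.05413619779398292, 'position': array([-0.40412503,  0.94006603,  0.72494403]), 'rotation': array([-1.00767075,  2.13676617, -1.25321227])}
top {'fx': 520.4039608569319, 'fy': 520.4039608569319, 'cx': 316.71372934331475, 'cy': 241.57858438901403, 'k1': -0.11779964035309835, 'position': array([0.38695258, 0.23024957, 1.20264335]), 'rotation': array([-2.13325191,  2.15544254, -0.17046605])}
```

View pics/top0.png

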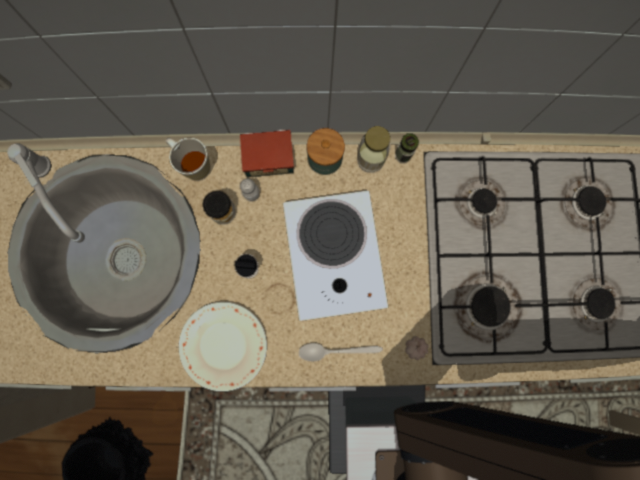

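View pics/scene0.png

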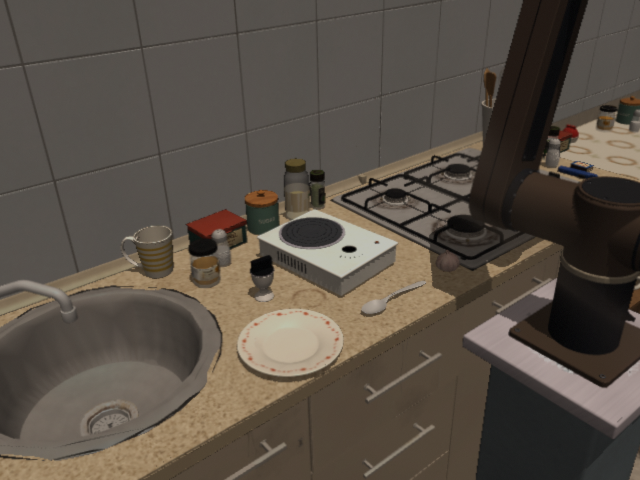

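The top view shows the knob on the egg cup at about (246,265), the opening at (340,285) and the iron plate at (332,234). The scene view shows the knob upright on the cup at (262,268).

```bash
python3 - <<'E'
from h import *
P=np.load("top.npy"); S=np.load("scene.npy")
def bar(Q,u,v,w):
    q=Q[v-w:v+w,u-w:u+w].reshape(-1,3); q=q[q[:,2]>0.05]
    t=q[q[:,2]>0.082]; print("z pct",np.nanpercentile(q[:,2],[5,25,50,75,95]).round(4),len(t))
    r=cv2.minAreaRect((t[:,:2]*1000).astype(np.float32)); print("bar",r, t.mean(0))
    print("all",cv2.minAreaRect((q[:,:2]*1000).astype(np.float32)))
bar(P,246,265,18); bar(S,262,265,22)
# opening
img=cv2.imread("pics/top0.png")
g=img[270:302,325:357].max(2); ys,xs=np.where(g<70); p=P[270:302,325:357][ys,xs]
print("opening px",xs.mean()+325,ys.mean()+270,len(xs))
c=bot.calibration("top")
K=np.array([[c["fx"],0,c["cx"]],[0,c["fy"],c["cy"]],[0,0,1]])
n=cv2.undistortPoints(np.array([[[xs.mean()+325,ys.mean()+270]]]),K,np.array([c["k1"],0,0,0,0.])).ravel()
d=rot(c)@np.r_[n,1]; o=np.array(c["position"]); print("opening",o+d*(0.06-o[2])/d[2])
# hotplate edges
m=(np.abs(P[...,2]-0.06)<0.008); m[:185]=0;m[325:]=0;m[:,:275]=0;m[:,395:]=0
r=cv2.minAreaRect((P[m][:,:2]*1000).astype(np.float32)); print("hot",r, np.median(P[m][:,2]))
for nm,u,v in(("shaker",250,188),("honey",217,206)):
    print(nm,P[v,u])
s=bot.read_state(); print(R.from_rotvec(s["tool_rot"]).as_matrix().round(3))
w=bot.calibration("wrist"); T=R.from_rotvec(s["tool_rot"]).as_matrix()
print("wrist cam in tool",T.T@(w["position"]-s["eef_pos"]),(T.T@rot(w)).round(3))
E
```

```text
z pct [0.066  0.0689 0.0713 0.0913 0.0963] 146
bar ((510.9537048339844, 380.2938232421875), (46.285072326660156, 14.526577949523926), 83.4156723022461) [0.51048234 0.37950059 0.09327935]
all ((510.704345703125, 379.1971130371094), (49.59729766845703, 52.201759338378906), 78.80522918701172)
z pct [0.0524 0.0607 0.0703 0.0831 0.0941] 166
bar ((508.1750793457031, 376.83441162109375), (46.79386520385742, 19.423505783081055), 82.94151306152344) [0.50630448 0.37840335 0.09052353]
all ((545.1707153320312, 334.463623046875), (50.64336013793945, 166.621826171875), 41.316864013671875)
opening px 339.1875 285.0763888888889 144
opening [0.46604427 0.1745479  0.06      ]
hot ((535.63134765625, 183.87576293945312), (268.74468994140625, 198.777587890625), 7.621603488922119) 0.06097824688723397
shaker [0.68017447 0.3691297  0.08746921]
honey [0.6389826  0.44044764 0.09346255]
[[ 0.966  0.259 -0.   ]
 [ 0.259 -0.966  0.002]
 [ 0.    -0.002 -1.   ]]
wrist cam in tool [ 0.07667537 -0.00048157 -0.13415707] [[ 0.002 -0.954 -0.301]
 [ 1.     0.002  0.001]
 [-0.    -0.301  0.954]]
```

>>> servo_tool(rows="0.37 -0.196 -0.01 0 0 -68 -1;0.37 -0.196 -0.01 0 0 -68 -1;0.37 -0.196 -0.01 0 0 -68 -1;0.37 -0.196 -0.01 0 0 -68 -1;0.37 -0.196 -0.01 0 0 -68 -1;0.37 -0.196 -0.01 0 0 -68 -1;0.37 -0.196 -0.01 0 0 -68 -1;0.37 -0.196 -0.01 0 0 -68 -1;0.37 -0.196 -0.01 0 0 -68 -1;0.37 -0.196 -0.01 0 0 -68 -1")

```text
clock: 0.93
eef_pos: [0.4808, -0.3665, 0.2489]
tool_rot: [-2.347, -2.087, 0.0]
force: [1.1, -0.7, 0.2]
finger_gap: 0.996
gripper_force: 0.0
```

>>> servo_tool(rows="0.4 -0.06 0.03 0 0 0 -1;0.4 -0.06 0.03 0 0 0 -1;0.4 -0.06 0.03 0 0 0 -1;0.4 -0.06 0.03 0 0 0 -1;0.4 -0.06 0.03 0 0 0 -1;0.4 -0.06 0.03 0 0 0 -1;0.4 -0.06 0.03 0 0 0 -1;0.4 -0.06 0.03 0 0 0 -1;0.4 -0.06 0.03 0 0 0 -1;0.4 -0.06 0.03 0 0 0 -1")

```text
clock: 1.77
eef_pos: [0.4678, 0.0389, 0.2186]
tool_rot: [-2.351, -2.082, 0.0]
force: [-0.1, -0.4, 0.8]
finger_gap: 1.001
gripper_force: 0.0
```

>>> servo_tool(rows="0.135 -0.02 0.04 0 0 0 -1;0.135 -0.02 0.04 0 0 0 -1;0.135 -0.02 0.04 0 0 0 -1;0.135 -0.02 0.04 0 0 0 -1;0.135 -0.02 0.04 0 0 0 -1;0.135 -0.02 0.04 0 0 0 -1;0.135 -0.02 0.04 0 0 0 -1")

```text
clock: 2.35
eef_pos: [0.4657, 0.1718, 0.1794]
tool_rot: [2.353, 2.081, -0.0]
force: [-0.3, -0.0, 0.4]
finger_gap: 1.002
gripper_force: 0.0
```

```bash
cat > look.py <<'E'
from h import *
p,P=cloud("wrist"); np.save("w1.npy",P); save("w1",p)
s=bot.read_state();print(s["clock"],s["eef_pos"],R.from_rotvec(s["tool_rot"]).as_matrix().round(3))
# hotplate-top hole: metric rectified top-down maps, 0.5 mm per px, around the opening estimate
q=P.reshape(-1,3); c=p.reshape(-1,3)
x0,y0=0.466,0.1745
ij=np.round((q[:,:2]-[x0,y0])/0.0004); 
ok=(np.abs(ij)<100).all(1); i=(100-ij[ok]).astype(int)
M=np.zeros((200,200,3),np.uint8); D=np.zeros((200,200,3),np.uint8)
M[i[:,0],i[:,1]]=c[ok][:,::-1]; z=q[ok][:,2]
D[i[:,0],i[:,1]]=(np.clip((z-0.03)/0.04,0,1)*255).astype(np.uint8)[:,None]
cv2.imwrite("pics/w1map.png",cv2.resize(np.hstack([np.clip(M.astype(int)*2,0,255).astype(np.uint8),D]),(800,400),interpolation=cv2.INTER_NEAREST))
print(np.nanpercentile(z,[1,5,25,50,75]).round(4))
E
python3 look.py
```

```text
2.4 [0.46598251 0.17144941 0.1796672 ] [[ 0.123  0.992  0.001]
 [ 0.992 -0.123 -0.   ]
 [-0.     0.001 -1.   ]]
[0.0528 0.0584 0.0603 0.252  0.2596]
```

View pics/w1map.png

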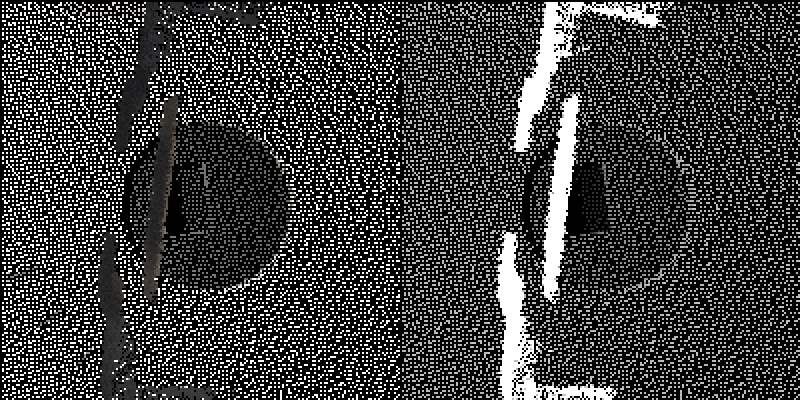

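The hole shows at about (207,207) in the colour half of the map. The slot in the switch shows as a darker patch at about (190,200), drawn over by a gripper part. I'll fit both from depth.

```bash
python3 - <<'E'
from h import *
P=np.load("w1.npy"); q=P.reshape(-1,3); x0=np.array([0.466,0.1745])
k=(np.abs(q[:,:2]-x0)<0.035).all(1)&(q[:,2]<0.07); q=q[k]
top=q[(q[:,2]>0.0585)]; print("top z",np.median(top[:,2]))
fl=q[q[:,2]<0.0572]; print("face z",np.median(fl[:,2]))
b=np.array([0.466,0.1745]);
# opening: largest circle empty of top points
from scipy.optimize import minimize
f=lambda c:-np.percentile(np.linalg.norm(top[:,:2]-c,axis=1),0.5)
r=minimize(f,fl[:,:2].mean(0),method="Nelder-Mead"); print("opening",r.x,-r.fun)
s=q[(q[:,2]<0.0505)&(np.linalg.norm(q[:,:2]-r.x,axis=1)<0.014)]
print(len(s),np.percentile(s[:,2],[0,50,100])); rc=cv2.minAreaRect((s[:,:2]*1e3).astype(np.float32)); print("slot",rc)
a=np.radians(7.6); A=np.array([[np.cos(a),np.sin(a)],[-np.sin(a),np.cos(a)]])
face=fl[np.abs(fl[:,2]-np.median(fl[:,2]))<0.0008]
# rim of slot: face points bounding it
t=(s[:,:2]-r.x)@A.T; print("slot in hp frame (mm) pct", (np.percentile(t,[1,50,99],axis=0)*1e3).round(1))
for lo in(-9,-6,-3,0,3,6):
  m=(t[:,0]*1e3>lo)&(t[:,0]*1e3<lo+3)
  if m.any(): print(lo,(np.percentile(t[m,1],[2,98])*1e3).round(1),m.sum())
E
```

```text
top z 0.05959454137177306
face z 0.05340617459240324
opening [0.46449737 0.17336754] 0.01704605353419737
185 [0.03581056 0.03840974 0.05045947]
slot ((466.1103515625, 175.9922637939453), (13.569643020629883, 6.53485107421875), 6.682650566101074)
slot in hp frame (mm) pct [[-4.8 -0.8]
 [ 1.6  0.5]
 [ 8.5  5.2]]
-6 [-0.7  5.5] 35
-3 [-0.8  4.4] 36
0 [-0.8  4.4] 39
3 [-0.8  4.4] 38
6 [-0.7  4.6] 37
```

>>> servo_tool(rows="0.212 0.0185 0 0 0 -0.5 -1;0.212 0.0185 0 0 0 -0.5 -1;0.212 0.0185 0 0 0 -0.5 -1;0.212 0.0185 0 0 0 -0.5 -1;0.212 0.0185 0 0 0 -0.5 -1;0.212 0.0185 0 0 0 -0.5 -1;0.212 0.0185 0 0 0 -0.5 -1")

```text
clock: 2.98
eef_pos: [0.5109, 0.3812, 0.1795]
tool_rot: [2.343, 2.093, 0.001]
force: [0.2, 0.0, -0.1]
finger_gap: 1.004
gripper_force: 0.0
```

```bash
cat > knob.py <<'E'
from h import *
p,P=cloud("wrist"); s=bot.read_state(); T=R.from_rotvec(s["tool_rot"]).as_matrix(); e=s["eef_pos"]
print(s["clock"],e,np.degrees(np.arctan2(T[1,0],T[0,0])))
q=P.reshape(-1,3); q=q[np.isfinite(q).all(1)]
q=q[(np.linalg.norm(q[:,:2]-[0.5105,0.38],axis=1)<0.04)&(q[:,2]<0.11)]
t=q[q[:,2]>0.0885]; rc=cv2.minAreaRect((t[:,:2]*1e3).astype(np.float32)); print("bar",rc,np.median(t[:,2]),len(t))
sk=q[np.abs(q[:,2]-0.070)<0.003]; print("skirt",cv2.minEnclosingCircle((sk[:,:2]*1e3).astype(np.float32)),np.median(sk[:,2]))
d=np.r_[np.array(rc[0])/1e3,np.median(t[:,2])]-e; print("bar top in tool",T.T@d)
E
python3 knob.py
```

```text
3.0333 [0.51050108 0.37982204 0.17929873] 83.48000560833982
bar ((510.0589904785156, 378.81622314453125), (45.563480377197266, 13.95721435546875), 84.53327941894531) 0.09337041333171442 1300
skirt ((509.9422302246094, 378.90850830078125), 26.009552001953125) 0.0696571537055706
bar top in tool [-0.0009883  -0.00033063  0.08592902]
```

>>> servo_tool(rows="-0.001 0 0.03 0 0 -1 -1;-0.001 0 0.06 0 0 -1 -1;-0.001 0 0.085 0 0 -1 -1;-0.001 0 0.096 0 0 -1 -1;-0.001 0 0.097 0 0 -1 -1;-0.001 0 0.097 0 0 -1 -1;-0.001 0 0.097 0 0 -1 0.3;-0.001 0 0.097 0 0 -1 0.5;-0.001 0 0.097 0 0 -1 0.6;-0.001 0 0.097 0 0 -1 1", force=35)

```text
clock: 3.87
eef_pos: [0.5104, 0.38, 0.0838]
tool_rot: [2.325, 2.112, 0.004]
force: [-0.4, -0.2, 0.2]
finger_gap: 0.455
gripper_force: 0.0
```

>>> servo_tool(rows="0 0 0 0 0 0 1;0 0 0 0 0 0 1;0 0 0 0 0 0 1;0 0 0 0 0 0 1;0 0 0 0 0 0 1")

```text
clock: 4.28
eef_pos: [0.51, 0.3798, 0.0828]
tool_rot: [2.325, 2.112, 0.001]
force: [0.1, -0.6, 2.6]
finger_gap: 0.152
gripper_force: 38.8
```

>>> servo_tool(rows="0 0 -0.01 0 0 0 1;0 0 -0.03 0 0 0 1;0 0 -0.06 0 0 0 1;0 0 -0.09 0 0 0 1;0 0 -0.1 0 0 0 1;0 0 -0.1 0 0 0 1;0 0 -0.1 0 0 0 1")

```text
clock: 4.87
eef_pos: [0.5095, 0.3795, 0.182]
tool_rot: [2.325, 2.112, 0.0]
force: [0.6, -0.0, -1.2]
finger_gap: 0.154
gripper_force: 38.4
```

```bash
cat > st.py <<'E'
from h import *
s=bot.read_state(); T=R.from_rotvec(s["tool_rot"]).as_matrix()
print(s["clock"],s["eef_pos"].round(4),"yaw",np.degrees(np.arctan2(T[1,0],T[0,0])).round(2),"tilt",T[:,2].round(4),s["force"].round(1),s["joints"].round(2),s["finger_gap"].round(3))
E
cat > hand.py <<'E'
from st import *
p,P=cloud("wrist"); q=P.reshape(-1,3); q=q[np.isfinite(q).all(1)]; t=(q-s["eef_pos"])@T
k=t[(np.abs(t[:,0])<.04)&(np.abs(t[:,1])<.04)&(t[:,2]>-.02)&(t[:,2]<.06)]
h=np.histogram(k[:,2],bins=np.arange(-.02,.06,.004)); print(h[0])
sk=k[(k[:,2]>0.006)&(k[:,2]<0.018)]; print("skirt circle",cv2.minEnclosingCircle((sk[:,:2]*1e3).astype(np.float32)),np.median(sk[:,2]))
b=k[(np.abs(k[:,1])<.006)&(k[:,2]<0.004)]; print("bar x",np.percentile(b[:,0],[1,99]) if len(b) else None, np.percentile(b[:,2],[5,50]) if len(b) else 0)
save("hand",p)
E
python3 hand.py
```

```text
Traceback (most recent call last):
  File "hand.py", line 1, in <module>
    from st import *
  File "st.py", line 3, in <module>
    print(s["clock"],s["eef_pos"].round(4),"yaw",np.degrees(np.arctan2(T[1,0],T[0,0])).round(2),"tilt",T[:,2].round(4),s["force"].round(1),s["joints"].round(2),s["finger_gap"].round(3))
                                                                                                                                                                ^^^^^^^^^^^^^^^^^^^^^
AttributeError: 'float' object has no attribute 'round'
```

>>> servo_tool(rows="-0.02 -0.002 0 0 0 -7 1;-0.04 -0.005 0 0 0 -14 1;-0.06 -0.007 0 0 0 -21 1;-0.08 -0.01 0 0 0 -28 1;-0.1 -0.012 0 0 0 -35 1;-0.12 -0.014 0 0 0 -42 1;-0.14 -0.017 0 0 0 -49 1;-0.16 -0.019 0 0 0 -56 1;-0.18 -0.022 0 0 0 -63 1;-0.205 -0.024 0 0 0 -70 1")

```text
clock: 5.7
eef_pos: [0.464, 0.177, 0.1791]
tool_rot: [-0.682, -3.061, 0.003]
force: [0.7, 0.4, 0.2]
finger_gap: 0.15
gripper_force: 38.4
```

>>> servo_tool(rows="0 0 0 0 0 -7 1;0 0 0 0 0 -14 1;0 0 0 0 0 -21 1;0 0 0 0 0 -28 1;0 0 0 0 0 -33 1;0 0 0 0 0 -33 1;0 0 0 0 0 -33 1")

```text
clock: 6.28
eef_pos: [0.4648, 0.1775, 0.1799]
tool_rot: [0.201, -3.131, 0.001]
force: [0.8, 0.0, -0.6]
finger_gap: 0.156
gripper_force: 38.4
```

```bash
sed -i 's/s\["finger_gap"\].round(3)/s["finger_gap"]/' st.py; python3 hand.py
```

```text
6.2833 [0.4648 0.1775 0.1799] yaw -172.64 tilt [-4.3e-03 -7.0e-04 -1.0e+00] [ 0.8  0.  -0.6] [ 0.16 -0.05  2.06  0.    1.14 -1.54] 0.15649135268857683
[ 425  471 3459  425  369  266  141  171 2340  412    0    0    0    0
    0    0    0    0    0]
skirt circle ((-0.9192942380905151, 0.5346499681472778), 26.262046813964844) 0.013240837118159885
bar x [-0.02257741  0.02208807] [-0.01179462 -0.01077784]
```

View pics/hand.png

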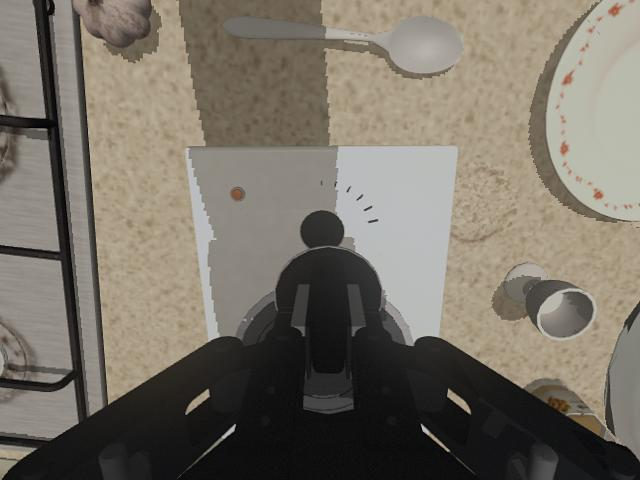

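The knob is held upright in the jaws. The opening shows just in front of its skirt at (322,230), with the printed marks to its right.

```bash
python3 - <<'E'
from st import *
p,P=cloud("wrist"); q=P.reshape(-1,3); q=q[np.isfinite(q).all(1)]
o=np.array([0.4645,0.1734]); q=q[(np.linalg.norm(q[:,:2]-o,axis=1)<.03)&(q[:,2]<.07)]
a=np.radians(7.6); A=np.array([[np.cos(a),np.sin(a)],[-np.sin(a),np.cos(a)]])
t=(q[:,:2]-o)@A.T*1e3; z=q[:,2]
top=t[z>.0585]; low=t[z<.0565]
print("low pts range x,y",np.percentile(low,[1,99],axis=0).round(1))
sl=t[z<.0505]; print("slot",len(sl),np.percentile(sl,[1,50,99],axis=0).round(1) if len(sl) else "",np.percentile(z[z<.0505],[1,50]) if len(sl) else "")
E
```

```text
6.3333 [0.4651 0.1776 0.1804] yaw -172.63 tilt [-3.5e-03 -6.0e-04 -1.0e+00] [ 0.5 -0.4 -0.8] [ 0.16 -0.05  2.06  0.    1.14 -1.54] 0.1545567858828154
low pts range x,y [[-14.  -16.4]
 [ 13.8  15.7]]
slot 180 [[-1.8 -0.8]
 [ 6.5  3.9]
 [ 9.9  8. ]] [0.03639789 0.03790606]
```

>>> servo_tool(rows="-0.0004 -0.0006 0.02 0 0 -0.2 1;-0.0004 -0.0006 0.045 0 0 -0.2 1;-0.0004 -0.0006 0.065 0 0 -0.2 1;-0.0004 -0.0006 0.076 0 0 -0.2 1;-0.0004 -0.0006 0.08 0 0 -0.2 1;-0.0004 -0.0006 0.08 0 0 -0.2 1;-0.0004 -0.0006 0.08 0 0 -0.2 1")

```text
clock: 6.97
eef_pos: [0.4673, 0.1774, 0.1031]
tool_rot: [-0.21, 3.133, 0.0]
force: [0.7, 0.2, -0.4]
finger_gap: 0.156
gripper_force: 38.4
```

>>> servo_tool(rows="0 0 0.002 0 0 0 1;0 0 0.004 0 0 0 1;0 0 0.005 0 0 0 1;0 0 0.006 0 0 0 1;0 0 0.007 0 0 0 1;0 0 0.0075 0 0 0 1;0 0 0.008 0 0 0 1;0 0 0.0085 0 0 0 1;0 0 0.009 0 0 0 1;0 0 0.009 0 0 0 1")

```text
clock: 7.8
eef_pos: [0.4666, 0.1773, 0.0932]
tool_rot: [0.211, -3.134, -0.0]
force: [0.7, 0.8, 0.2]
finger_gap: 0.154
gripper_force: 38.4
```

>>> servo_tool(rows="0 0 0.0005 0 0 0 1;0 0 0.001 0 0 0 1;0 0 0.0015 0 0 0 1;0 0 0.002 0 0 0 1;0 0 0.0025 0 0 0 1;0 0 0.003 0 0 0 1;0 0 0.003 0 0 0 1")

```text
clock: 8.38
eef_pos: [0.4665, 0.1773, 0.0901]
tool_rot: [0.211, -3.134, 0.0]
force: [-0.0, -0.3, 0.1]
finger_gap: 0.15
gripper_force: 38.4
```

>>> servo_tool(rows="0 0 0.0005 0 0 0 1;0 0 0.001 0 0 0 1;0 0 0.0015 0 0 0 1;0 0 0.002 0 0 0 1;0 0 0.0025 0 0 0 1;0 0 0.003 0 0 0 1;0 0 0.003 0 0 0 1")

```text
clock: 8.97
eef_pos: [0.4663, 0.1773, 0.0873]
tool_rot: [0.211, -3.134, 0.0]
force: [-0.5, -0.4, -0.4]
finger_gap: 0.152
gripper_force: 38.4
```

In the slot, with no force. I'll keep lowering towards home (TCP z about 0.079).

>>> servo_tool(rows="0 0 0.001 0 0 0 1;0 0 0.002 0 0 0 1;0 0 0.003 0 0 0 1;0 0 0.004 0 0 0 1;0 0 0.005 0 0 0 1;0 0 0.006 0 0 0 1;0 0 0.0065 0 0 0 1;0 0 0.007 0 0 0 1;0 0 0.007 0 0 0 1")

```text
clock: 9.72
eef_pos: [0.4663, 0.1772, 0.08]
tool_rot: [0.211, -3.134, 0.0]
force: [-2.1, -0.5, -0.7]
finger_gap: 0.154
gripper_force: 38.4
```

>>> servo_tool(rows="0 0 0.0003 0 0 0 1;0 0 0.0006 0 0 0 1;0 0 0.0009 0 0 0 1;0 0 0.0012 0 0 0 1;0 0 0.0012 0 0 0 1;0 0 0.0012 0 0 0 1")

```text
clock: 10.22
eef_pos: [0.4663, 0.1772, 0.079]
tool_rot: [0.211, -3.134, 0.0]
force: [-4.4, -0.9, 2.0]
finger_gap: 0.15
gripper_force: 38.5
```

>>> servo_tool(rows="0.0003 0 0 0 0 0 1;0.0006 0 0.0003 0 0 0 1;0.0008 0 0.0006 0 0 0 1;0.0008 0 0.0008 0 0 0 1;0.0008 0 0.0008 0 0 0 1")

```text
clock: 10.63
eef_pos: [0.4662, 0.1772, 0.0786]
tool_rot: [-0.211, 3.134, 0.0]
force: [-2.3, 0.4, 1.9]
finger_gap: 0.15
gripper_force: 38.8
```

```bash
python3 hand.py; python3 - <<'E'
from h import *
p,P=cloud("scene"); save("sc1",cv2.resize(p[190:310,260:420],(640,480),interpolation=cv2.INTER_CUBIC))
E
```

```text
10.6333 [0.4662 0.1772 0.0786] yaw -172.3 tilt [ 9.e-04  1.e-04 -1.e+00] [-2.3  0.4  1.9] [ 0.16  0.1   2.12  0.    0.92 -1.55] 0.1500304245120694
[  410   492  3431   439   371   273   134   189  2328 11984   487     0
     0     0     0     0     0     0     0]
skirt circle ((4.132630348205566, 0.3964385986328125), 50.956905364990234) 0.013495098467876901
bar x [-0.02260022  0.02212471] [-0.01182047 -0.0107502 ]
```

View pics/sc1.png

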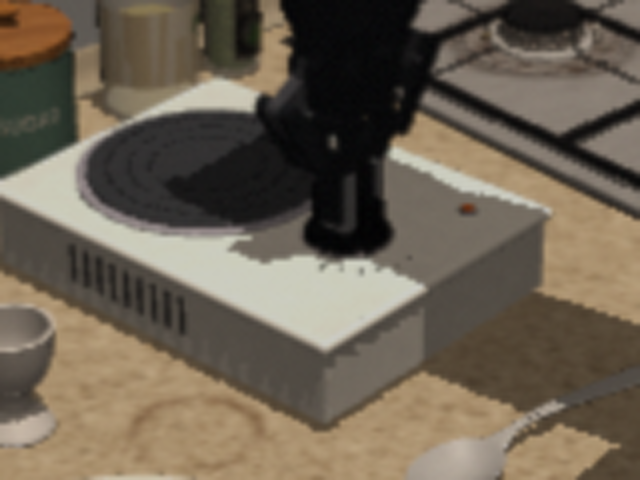

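The skirt sits flat on the top at (348,235), about z 0.060, so the knob is home. Next I'll turn it clockwise (+rz).

>>> servo_tool(rows="0 0 0 0 0 5 1;0 0 0 0 0 10 1;0 0 0 0 0 15 1;0 0 0 0 0 20 1;0 0 0 0 0 25 1;0 0 0 0 0 30 1;0 0 0 0 0 35 1;0 0 0 0 0 40 1;0 0 0 0 0 45 1;0 0 0 0 0 45 1")

```text
clock: 11.57
eef_pos: [0.4661, 0.1778, 0.0786]
tool_rot: [1.007, 2.976, 0.002]
force: [-1.8, 2.1, 2.3]
finger_gap: 0.156
gripper_force: 38.8
```

```bash
python3 st.py; python3 -c "
from rig import bot;print(bot.read_state()['wrist_torque'])"
```

```text
11.5667 [0.4661 0.1778 0.0786] yaw 142.6 tilt [ 7.0e-04  1.4e-03 -1.0e+00] [-1.8  2.1  2.3] [ 0.16  0.1   2.12  0.    0.92 -0.76] 0.15582379643142574
[0.4130112  0.53975574 0.02440822]
```

>>> servo_tool(rows="0 0 0 0 0 5 1;0 0 0 0 0 10 1;0 0 0 0 0 15 1;0 0 0 0 0 20 1;0 0 0 0 0 25 1;0 0 0 0 0 29 1;0 0 0 0 0 31 1;0 0 0 0 0 33 1;0 0 0 0 0 33 1")

```text
clock: 12.32
eef_pos: [0.4665, 0.178, 0.0787]
tool_rot: [1.807, 2.569, 0.005]
force: [-1.1, 4.5, 1.1]
finger_gap: 0.152
gripper_force: 38.7
```

```bash
python3 st.py; python3 -c "
from rig import bot;print(bot.read_state()['wrist_torque'])"
```

```text
12.3167 [0.4665 0.178  0.0787] yaw 109.75 tilt [ 0.002   0.0022 -1.    ] [-1.1  4.5  1.1] [ 0.16  0.1   2.12  0.    0.92 -0.19] 0.15223781420744517
[0.75428508 0.27172667 0.04240882]
```

>>> servo_tool(rows="0 0 0 0 0 1.5 1;0 0 0 0 0 3 1;0 0 0 0 0 4 1;0 0 0 0 0 4 1")

```text
clock: 12.65
eef_pos: [0.4666, 0.178, 0.0787]
tool_rot: [1.896, 2.504, 0.005]
force: [0.2, 5.2, 0.7]
finger_gap: 0.153
gripper_force: 38.6
```

```bash
python3 st.py; python3 -c "
from rig import bot;print(bot.read_state()['wrist_torque'])"
```

```text
12.65 [0.4666 0.178  0.0787] yaw 105.73 tilt [ 0.0023  0.0021 -1.    ] [0.2 5.2 0.7] [ 0.16  0.1   2.12  0.    0.92 -0.12] 0.15260791863637
[0.93103182 0.1559644  0.08209468]
```

>>> servo_tool(rows="0.0003 0 0 0 0 1 1;0.0005 0 0 0 0 2 1;0.0005 0 0 0 0 3 1;0.0005 0 0 0 0 3 1")

```text
clock: 12.98
eef_pos: [0.4666, 0.178, 0.0787]
tool_rot: [1.963, 2.451, 0.004]
force: [0.7, 5.6, 0.3]
finger_gap: 0.156
gripper_force: 38.6
```

```bash
python3 st.py; python3 -c "
from rig import bot;print(bot.read_state()['wrist_torque'])"
```

```text
12.9833 [0.4666 0.178  0.0787] yaw 102.64 tilt [ 0.0024  0.0011 -1.    ] [0.7 5.6 0.3] [ 0.16  0.1   2.12  0.    0.92 -0.06] 0.1560682531658314
[ 0.98056198 -0.15225004  0.0199303 ]
```

>>> servo_tool(rows="0 0 0 0 0 1 1;0 0 0 0 0 2 1;0 0 0 0 0 3 1;0 0 0 0 0 3 1")

```text
clock: 13.32
eef_pos: [0.4666, 0.178, 0.0787]
tool_rot: [2.026, 2.399, 0.004]
force: [1.4, 5.2, 1.5]
finger_gap: 0.153
gripper_force: 38.5
```

```bash
python3 st.py; python3 -c "
from rig import bot;print(bot.read_state()['wrist_torque'])"
```

```text
13.3167 [0.4666 0.178  0.0787] yaw 99.63 tilt [ 0.0026  0.0011 -1.    ] [1.4 5.2 1.5] [ 0.16  0.1   2.12  0.    0.92 -0.01] 0.15303022394054935
[ 0.95415387 -0.17462401  0.028816  ]
```

>>> servo_tool(rows="0 0 0 0 0 1 1;0 0 0 0 0 2 1;0 0 0 0 0 3 1;0 0 0 0 0 3 1")

```text
clock: 13.65
eef_pos: [0.4666, 0.178, 0.0787]
tool_rot: [2.088, 2.345, 0.004]
force: [0.6, 4.6, 1.0]
finger_gap: 0.157
gripper_force: 38.5
```

```bash
cat >> st.py <<'E'
print("torque",s["wrist_torque"].round(3), "tau6",s["tau"][5])
E
python3 hand.py
```

```text
13.65 [0.4666 0.178  0.0787] yaw 96.64 tilt [ 0.0026  0.0011 -1.    ] [0.6 4.6 1. ] [0.16 0.1  2.12 0.   0.92 0.04] 0.15730051389555663
torque [ 0.987 -0.177  0.091] tau6 0.136118084192276
[  421   443  3468   429   374   273   139   197  2341 11704   838     0
     0     0     0     0     0     0     0]
skirt circle ((6.175693511962891, 0.8016697764396667), 50.23421096801758) 0.013658783034566715
bar x [-0.02267998  0.0220518 ] [-0.01172203 -0.01072062]
```

>>> servo_tool(rows="0 0 0 0 0 1 1;0 0 0 0 0 2 1;0 0 0 0 0 2 1;0 0 0 0 0 2 1")

```text
clock: 14.03
eef_pos: [0.4667, 0.178, 0.0787]
tool_rot: [2.128, 2.309, 0.004]
force: [1.9, 4.5, 0.2]
finger_gap: 0.155
gripper_force: 38.5
```

```bash
python3 st.py
```

```text
14.0333 [0.4667 0.178  0.0787] yaw 94.68 tilt [ 0.0028  0.0011 -1.    ] [1.9 4.5 0.2] [0.16 0.1  2.12 0.   0.92 0.08] 0.15484064489460073
torque [ 0.982 -0.186  0.133] tau6 0.12186992447823286
```

>>> servo_tool(rows="0 0 0 0 0 1 1;0 0 0 0 0 2 1;0 0 0 0 0 2 1;0 0 0 0 0 2 1")

```text
clock: 14.37
eef_pos: [0.4668, 0.178, 0.0787]
tool_rot: [2.168, 2.272, 0.004]
force: [1.4, 5.5, 0.8]
finger_gap: 0.152
gripper_force: 38.5
```

```bash
python3 st.py
```

```text
14.3667 [0.4668 0.178  0.0787] yaw 92.7 tilt [ 0.003   0.0011 -1.    ] [1.4 5.5 0.8] [0.16 0.1  2.12 0.   0.92 0.11] 0.15236961082288716
torque [ 0.96  -0.253  0.113] tau6 0.1758876582607627
```

```bash
python3 hand.py >/dev/null; python3 - <<'E'
from h import *
a=cv2.imread("pics/hand.png")[200:430,200:440]; p,P=cloud("top")
b=p[240:320,290:390,::-1]
print(a.shape); cv2.imwrite("pics/cmp.png",np.hstack([cv2.resize(np.clip(a*2.0,0,255).astype(np.uint8),(400,400)),cv2.resize(b,(400,400))]))
E
```

```text
(230, 240, 3)
```

View pics/cmp.png

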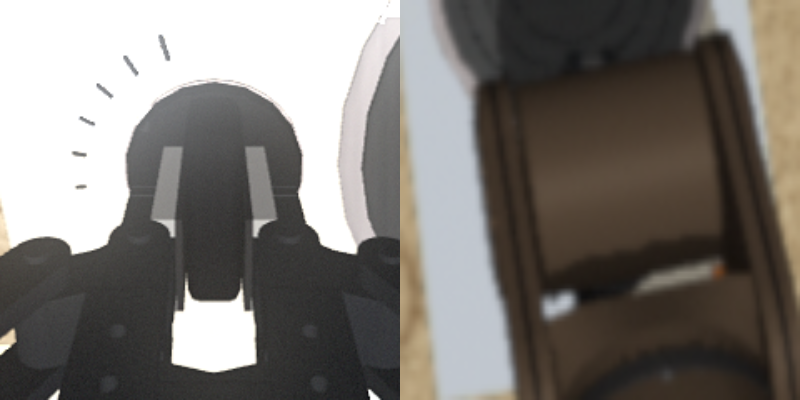

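The bar still looks in line with the pads (crop around (213,190)) and the skirt sits on the top. I'll measure the bar's angle numerically.

```bash
cat > ang.py <<'E'
from st import *
p,P=cloud("wrist"); q=P.reshape(-1,3); q=q[np.isfinite(q).all(1)]; t=(q-s["eef_pos"])@T
b=t[(np.abs(t[:,1])<.03)&(np.abs(t[:,0])<.03)&(np.abs(t[:,2]+.0112)<.0015)]
for lo in np.arange(-.024,.024,.006):
    m=b[(b[:,0]>lo)&(b[:,0]<lo+.006)]
    if len(m)>20: print(round(lo*1e3),(np.percentile(m[:,1],[2,98])*1e3).round(2),len(m))
m=b[b[:,0]>0.003]; print(cv2.minAreaRect((m[:,:2]*1e3).astype(np.float32)))
E
python3 ang.py
```

```text
14.4667 [0.4668 0.178  0.0787] yaw 92.7 tilt [ 0.003   0.0011 -1.    ] [ 1.1  5.3 -0.1] [0.16 0.1  2.12 0.   0.92 0.11] 0.15608362184110341
torque [ 0.984 -0.254  0.133] tau6 0.17089840024709702
-24 [-6.2   5.61] 259
-18 [-6.19  5.55] 332
-12 [-6.51  5.5 ] 362
-6 [-6.46  5.41] 385
0 [-6.8   5.79] 401
6 [-19.4  18.3] 683
12 [-6.65  5.5 ] 422
18 [-6.55  5.1 ] 239
((12.29490852355957, -0.7139148712158203), (40.360904693603516, 18.664398193359375), 88.2966079711914)
```

>>> servo_tool(rows="0 0 0 0 0 0.7 1;0 0 0 0 0 1.4 1;0 0 0 0 0 2 1;0 0 0 0 0 2 1")

```text
clock: 14.85
eef_pos: [0.4668, 0.178, 0.0787]
tool_rot: [2.207, 2.234, 0.005]
force: [1.8, 4.9, 0.3]
finger_gap: 0.152
gripper_force: 38.5
```

```bash
python3 ang.py
```

```text
14.85 [0.4668 0.178  0.0787] yaw 90.7 tilt [ 0.0031  0.0011 -1.    ] [1.8 4.9 0.3] [0.16 0.1  2.12 0.   0.92 0.15] 0.15207081484295243
torque [ 1.003 -0.237  0.254] tau6 0.2889231964945793
-24 [-6.25  5.54] 260
-18 [-6.19  5.59] 345
-12 [-6.51  5.51] 360
-6 [-6.46  5.42] 368
0 [-7.08  6.02] 414
6 [-19.78  18.36] 688
12 [-6.65  5.54] 433
18 [-6.58  4.86] 230
((12.399078369140625, -0.5194911956787109), (18.77069664001465, 40.355194091796875), 0.2659946084022522)
```

The torque has now risen clearly, so it is at the stop. I'll ease back a little, open and lift.

>>> servo_tool(rows="0 0 0 0 0 -1 1;0 0 0 0 0 -2 1;0 0 0 0 0 -2 0.5;0 0 0 0 0 -2 0.2;0 0 0 0 0 -2 0;0 0 0 0 0 -2 0;0 0 0 0 0 -2 0;0 0 -0.01 0 0 -2 0;0 0 -0.03 0 0 -2 0;0 0 -0.06 0 0 -2 0")

```text
clock: 15.73
eef_pos: [0.4636, 0.1771, 0.1367]
tool_rot: [-2.166, -2.27, 0.008]
force: [0.5, 0.1, -0.1]
finger_gap: 0.502
gripper_force: 0.0
```

>>> servo_tool(rows="0 0 -0.04 0 0 0 0;0 0 -0.07 0 0 0 0;0 0 -0.07 0 0 0 0;0 0 -0.07 0 0 0 0;0 0 -0.07 0 0 0 0")

```text
clock: 16.15
eef_pos: [0.4653, 0.1775, 0.2082]
tool_rot: [-2.168, -2.273, 0.001]
force: [-0.4, 0.5, -1.3]
finger_gap: 0.499
gripper_force: 0.0
```

```bash
python3 - <<'E'
from st import *
p,P=cloud("wrist"); save("end",p); q=P.reshape(-1,3); q=q[np.isfinite(q).all(1)]
q=q[np.linalg.norm(q[:,:2]-[.466,.1775],axis=1)<.035]
b=q[(q[:,2]>.084)&(q[:,2]<.095)]; print(np.median(b[:,2]),cv2.minAreaRect((b[:,:2]*1e3).astype(np.float32)))
k=q[(q[:,2]>.0635)&(q[:,2]<.068)]; print(np.median(k[:,2]))
E
```

```text
16.15 [0.4653 0.1775 0.2082] yaw 92.7 tilt [-3.e-04 -2.e-04 -1.e+00] [-0.4  0.5 -1.3] [ 0.16 -0.08  2.03 -0.    1.19  0.11] 0.49879708964164565
torque [ 0.038  0.011 -0.019] tau6 0.00028877238946733996
0.0893092707627168 ((466.2402648925781, 177.6438751220703), (14.000191688537598, 45.29906463623047), 7.5423150062561035)
0.06554216641420127
```

View pics/end.png

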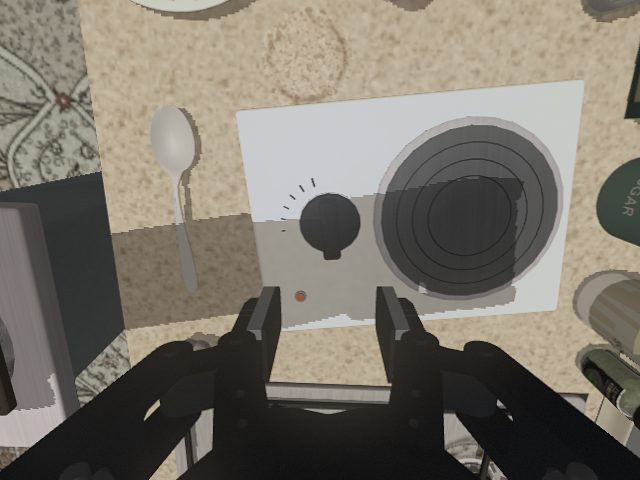

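The picture shows the knob seated flat at (330,222), its bar a quarter turn from off, and the gripper clear of it.

```bash
python3 -c "
from rig import bot; print(bot.finish_job())"
```

```text
the job is handed in; nothing more can be done
None
```

I put the knob back in the switch, turned it clockwise to its stop and let go of it, then handed the job in at about 16 s; no verdict came back, but my last measurements show it seated flat on the top and about 90° round from off.

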